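Slide a circuit board under the inspection microscope

ROBOT

A 6-joint arm with a two-finger parallel gripper is mounted at the origin on the work surface. World frame = base frame: x ahead of the robot, y to its left, z up, the work surface at z = 0. Lengths are in m, angles in degrees, forces in N, time in s.
With the tool pointing down it reaches from about 0.325 to 0.9 m from the base axis. Payload 6.1 kg.
Tool frame: the origin (TCP) lies midway between the tips of the shut fingers; the grasp point (between the pads) lies 19 mm behind it; z points along the fingers, y is the line along which they close (so a half turn about z gives the same grasp; the last joint's range is limited). The gripper opens to 87 mm and grips with 3 to 60 N. Pads are 19 mm wide; open, the fingers measure 117 mm over their backs; the gripper's body (75 mm by 190 mm) begins 51 mm behind the grasp point.
Start: joints at [-7.225, 12.628, 87.462, -0, 79.91, -7.225], TCP at [0.625, -0, 0.223] pointing down, gripper open.
Joint ranges: [-170.65, 170.65], [-52.31, 119.04], [5.05, 147.46], [-71.25, 251.25], [11.57, 151.72], [-153.62, 153.62]. Speed limits (degrees/s): [147.25, 147.25, 172.46, 180, 180, 180].

INTERFACE

Orientations are given as [roll, pitch, yaw] about the fixed x, y, z axes, in that order (R = Rz(yaw) Ry(pitch) Rx(roll)).
In Python, from cell import bot gives the robot as it stands. The module is installed in compiled form; this text tells all that it offers.
- The arm moves only by the tool play_rows, never from a script. Its argument "plan" is a list of rows, each a list of 4 numbers: the shift along the tool's x, y, z each as a share of 250 mm, from -1 to 1, then the turn about the tool's z as a share of 30 degrees, from -1 to 1. A call has exactly 5 rows; each row shifts and turns the commanded pose from where the row before left it, along the tool's axes as they then stand; what a row does not reach is not made up. A row lasts 1/8 s, in which the tool goes at most 62.5 mm and 10.7 degrees, less where a joint would pass 70% of its speed; a pose out of reach is approached as far as the arm can. A call with a number of a shift or a turn outside -1 to 1 is refused whole. A call with a gripper value outside its range is refused whole. "hand" is the opening, from 0 (shut) to 1 (fully open), set as the call begins (left out, the last holds). The fingers move at their own pace and stop on an object; "force" is the grip in N (left out, the last holds). Time passes only in rows, so rows that do not move let the fingers close, or fill a call up. It gives the time, the measured TCP pose, the force, the opening and the grip force at its end, in the units of the state.
- bot.state(): the state, without advancing time (a new reading comes with each control period).
- bot.camera(name): name is "scene" or "side" or "wrist"; returns a dict with "image" (420x560x3 uint8, red, green, blue), "mtx" (3x3 intrinsics, pixels), "view" (4x4, takes a point from world to camera coordinates). Camera axes: x right, y down, z forward; pixel columns grow to the right and rows downward; lengths in m; the calibration is good to about 2 mm. The wrist camera is an equidistant fisheye: a pixel r from the principal point sees the ray r / f radians off the axis. A picture is of the moment at which its call begins. There is no depth.
- bot.job_done(): hands the job in; it is judged then, once.
The state is a dict: "clock": time; "q": joint angles; "qvel": joint speeds; "joint_torque": joint torques, N m; "eef_pos": TCP position; "orientation": TCP orientation; "wrist_force": force on the tool from outside, world axes, zero at the start; "torque": the same for the moment, N m; "width": finger opening in m; "grip_force": force on a finger pad.
Only numpy, scipy, OpenCV 4.12 (cv2) and the standard library are available. Lean on these libraries where they do the work, as an engineer would, in place of code of your own. Each camera call takes 0.05 s, during which the arm holds its last target. There are 200 camera calls.

TASK

Take the board carrier that holds the L-shaped circuit board and slide it, board end first, in between the two guide rails under the microscope until its front edge rests against the stop, so that the board lies straight and flat on the bench under the lens. Let go of it there, and leave the other carrier where it is.

Things in the scene. Friction and masses are not known exactly. Their poses are not given: they have to be found in the camera images.
- carrier_l: Carrier to move: flat black paddle, 6 mm thick, about 250 g, on the bench. Origin: underside, below its grip's centre; x to the board end, z up. Grip: upright aluminium block, 34 mm long (x), 14 mm wide (y), 6 to 48 mm high; held across y it lifts or drags all. Stem 24 mm wide from x = -15 mm to the board plate at x 115 to 185 mm, 56 mm wide, with an L-shaped green board (top 9.5 mm high).
- carrier_l_board (a point): Centre of the top of carrier_l's board plate: 150 mm along the carrier's x from its origin, 6 mm above its underside. With the plate against the stop it is 1 mm past the guide's origin, along the guide's x.
- carrier_rect: The other carrier, the same paddle and grip and the same origin and axes, but with a rectangular green circuit board (52 x 40 mm). It stays where it is.
- guide: Fixed video microscope and guide. Origin: bench under the lens; x: sliding-in direction, z up. Rails 14 mm high, 12 mm thick, from x = -75 mm (open mouth) to 55 mm; inner faces at y = +-38 mm. Stop bar, 14 mm high, face at x = 36 mm. Round head, 80 mm wide, over the origin, 99 to 312 mm high; boom 242 to 268 mm high to the column at x = 190 mm (362 mm high), its foot x 115 to 245 mm, 160 mm wide.
There are look-alikes about, which are no part of the job. Leave any white look-alike of the carrier_l alone.

How it is judged:
By the outcome, as a careful person would: the job done as asked, in the order asked, and still so for the second after the job is handed in, with the robot touching nothing.
It also fails if it takes over 42 s, if anything falls off the work surface, if the arm or the gripper's body presses on something with over 40 N, if the wrist force passes 120 N, or if a joint passes its speed limit or range.

## Working session

There is one attempt and no reset: what is moved stays moved. The work goes in short steps, Python scripts to look and compute and a tool call to move; the robot and the scene stay as the last step left them, time stands still between calls to the robot, and variables do not carry over. Pictures are saved under pics/ and viewed, at most 10 in all, crops included, and the job is handed in when it is done.

Besides the shell and the picture viewer there is one more tool, called as a command line: name --pt "numbers of a row" for each row, then --argument value for the rest. play_rows: Moves the arm, as the interface text tells. Shift numbers are shares of 250 mm and turn numbers shares of 30 degrees, none past 1 either way. Its arguments: {"type":"object","properties":{"plan":{"type":"array","items":{"type":"array","items":{"type":"number","minimum":-1,"maximum":1}}},"hand":{"type":"number"},"force":{"type":"number"}},"required":["plan"]}

```bash
mkdir -p pics
cat > h.py <<'E'
import numpy as np, cv2
from cell import bot
def snap(n,f):
    c=bot.camera(n); cv2.imwrite('pics/'+f+'.png',cv2.cvtColor(c['image'],cv2.COLOR_RGB2BGR)); np.savez('pics/'+f+'.npz',**c); return c
def load(f): return dict(np.load('pics/'+f+'.npz'))
def ray(c,u,v,fish=False):
    K=c['mtx']; x=(u-K[0,2])/K[0,0]; y=(v-K[1,2])/K[1,1]
    if fish:
        r=np.hypot(x,y); d=np.array([x/r*np.sin(r),y/r*np.sin(r),np.cos(r)]) if r>0 else np.array([0,0,1.])
    else: d=np.array([x,y,1.])
    R=c['view'][:3,:3]; t=c['view'][:3,3]
    return -R.T@t, R.T@d
def onz(c,u,v,z,fish=False):
    o,d=ray(c,u,v,fish); return o+d*(z-o[2])/d[2]
def proj(c,p):
    q=c['view'][:3,:3]@np.array(p)+c['view'][:3,3]; return c['mtx']@(q/q[2])
E
python3 - <<'E'
from h import *
a=[snap(n,n+'0') for n in('scene','side','wrist')]
for c in a: print(np.round(c['mtx'],1).tolist(),np.round(-c['view'][:3,:3].T@c['view'][:3,3],3))
cv2.imwrite('pics/all0.png',cv2.cvtColor(np.vstack([np.hstack([a[0]['image'],a[1]['image']])]),cv2.COLOR_RGB2BGR)[:, :] if 0 else cv2.resize(cv2.cvtColor(np.hstack([a[0]['image'],a[1]['image']]),cv2.COLOR_RGB2BGR),(800,300)))
print(bot.state())
E
```

```text
[[483.7, 0.0, 272.8], [0.0, 483.7, 209.6], [0.0, 0.0, 1.0]] [ 1.047 -0.724  1.145]
[[530.0, 0.0, 283.6], [0.0, 530.0, 204.4], [0.0, 0.0, 1.0]] [-0.019 -0.685  1.009]
[[325.2, 0.0, 274.9], [0.0, 325.2, 211.6], [0.0, 0.0, 1.0]] [0.624 0.08  0.383]
{'clock': 0.15, 'q': array([-7.22308498e+00,  1.26659540e+01,  8.75091991e+01,  1.35369868e-03,
        7.99099241e+01, -7.22838960e+00]), 'qvel': array([ 0.01232332, -0.09191367, -0.29591934,  0.05240086, -0.0874159 ,
        0.06465707]), 'joint_torque': array([ 5.44750201e-04, -4.95191681e+01, -3.87881935e+01,  6.99610985e-02,
        5.31197037e-02, -7.11234907e-05]), 'eef_pos': array([6.24537124e-01, 8.37370517e-05, 2.21690684e-01]), 'orientation': array([-1.79915767e+02, -1.20266412e-02,  9.00050576e+01]), 'wrist_force': array([ 0.26932063, -0.03249466,  0.47642679]), 'torque': array([ 0.01902909, -0.06505503, -0.01558852]), 'grip_force': 0.0, 'width': 0.08666505758516067}
```

View pics/scene0.png

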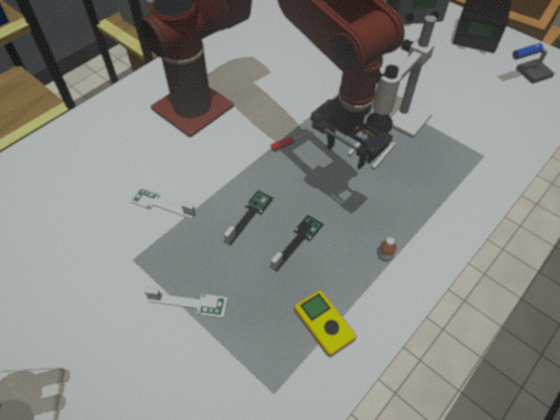

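View pics/side0.png

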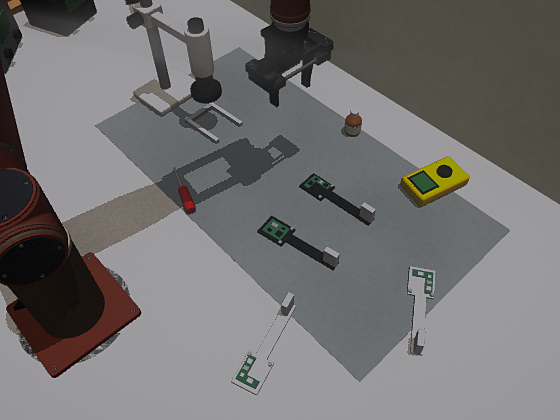

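View pics/wrist0.png

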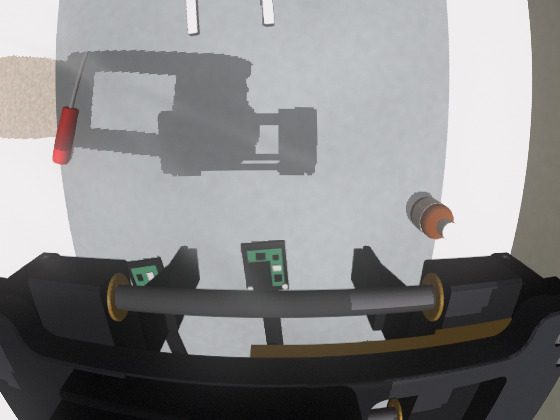

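The scene shows two black carriers; side view: boards near (318,185) and (276,229), grips near (367,213) and (331,257). The rails are at (200,125) and (225,113) under the microscope. In the wrist view the board at (265,265) looks L-shaped. I'll zoom in.

Run:
```python
from h import *
im=cv2.imread('pics/side0.png'); w=cv2.imread('pics/wrist0.png'); s=cv2.imread('pics/scene0.png')
A=cv2.resize(im[165:235,290:390],(400,280),interpolation=2)
B=cv2.resize(im[85:155,170:270],(400,280),interpolation=2)
C=cv2.resize(im[205:275,250:350],(400,280),interpolation=2)
D=cv2.resize(s[180:280,215:335],(400,280),interpolation=2)
cv2.imwrite('pics/z.png',np.vstack([np.hstack([A,B]),np.hstack([C,D])]))
```

```text
(no output)
```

View pics/z.png

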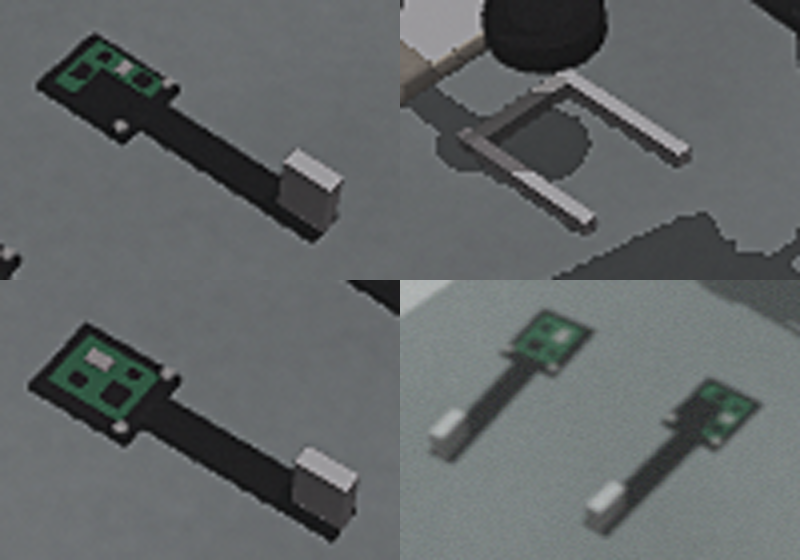

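Run:
```python
from h import *
c=load('side0')
P=lambda u,v,z,o:onz(c,u/4+o[0]-.4,v/4+o[1]-.4,z)
oa=(290,165); ob=(170,85)
pl=np.array([P(*p,.006,oa) for p in[(38,85),(95,33),(182,92),(124,141)]]); print('plate',np.round(pl,4),pl.mean(0))
gr=np.array([P(*p,.048,oa) for p in[(282,165),(297,149),(344,182),(330,195)]]); print('grip',np.round(gr,4),gr.mean(0))
d=pl.mean(0)-gr.mean(0); print('carrier yaw',np.degrees(np.arctan2(d[1],d[0])),np.hypot(d[0],d[1]))
r=np.array([P(*p,.014,ob) for p in[(580,222),(597,210),(672,155),(691,148),(458,132),(476,126)]]); print('rails',np.round(r,4))
w=load('wrist0')
for p in[(188,34),(198,33),(263,24),(273,22)]: print(np.round(onz(w,*p,.014,True),4))
for p in[(242,242),(285,241)]: print('platefront',np.round(onz(w,*p,.006,True),4))
```

```text
plate [[ 0.5799 -0.0832  0.006 ]
 [ 0.6359 -0.0771  0.006 ]
 [ 0.6404 -0.1484  0.006 ]
 [ 0.5868 -0.151   0.006 ]] [ 0.610778   -0.11493359  0.006     ]
grip [[ 0.6147 -0.2482  0.048 ]
 [ 0.6298 -0.2463  0.048 ]
 [ 0.6312 -0.2808  0.048 ]
 [ 0.6183 -0.2815  0.048 ]] [ 0.62351179 -0.26420784  0.048     ]
carrier yaw 94.87579150882705 0.14981638482435272
rails [[ 7.147e-01 -2.500e-03  1.400e-02]
 [ 7.308e-01 -2.300e-03  1.400e-02]
 [ 8.052e-01 -3.000e-04  1.400e-02]
 [ 8.195e-01 -4.500e-03  1.400e-02]
 [ 7.157e-01  1.166e-01  1.400e-02]
 [ 7.288e-01  1.125e-01  1.400e-02]]
[0.5244 0.1796 0.014 ]
[0.5362 0.1798 0.014 ]
[0.6104 0.187  0.014 ]
[0.6215 0.1894 0.014 ]
platefront [ 0.5826 -0.0747  0.006 ]
platefront [ 0.6365 -0.0731  0.006 ]
```

Run:
```python
from h import *
c=load('side0')
P=lambda u,v,z,o:onz(c,u/4+o[0]-.4,v/4+o[1]-.4,z)
ob=(170,85)
r=np.array([P(u-400,v,.014,ob) for u,v in[(580,222),(597,210),(672,155),(691,148),(458,132),(476,126)]]); print('rails',np.round(r,4))
s=load('scene0')
for p in [(.53,.18,.014),(.615,.188,.014),(.53,.31,.014),(.61,.32,.014)]: print(np.round(proj(c,p)[:2]),np.round(proj(s,p)[:2]))
```

```text
rails [[0.5231 0.1801 0.014 ]
 [0.5383 0.1811 0.014 ]
 [0.6085 0.1873 0.014 ]
 [0.6224 0.1837 0.014 ]
 [0.5165 0.3067 0.014 ]
 [0.5292 0.303  0.014 ]]
[217. 139.] [349. 154.]
[239. 122.] [372. 166.]
[187. 115.] [373. 131.]
[208. 100.] [396. 142.]
```

play_rows --pt "-0.18 0 0 0" --pt "-0.2 0 0 0" --pt "-0.2 0 0 0" --pt "-0.2 0 0 0" --pt "-0.2 0 0 -0.16" --hand 0.6

```text
clock: 0.78
eef_pos: [0.6247, -0.2465, 0.2221]
orientation: [-180.0, -0.0, 94.9]
wrist_force: [-0.8, -0.3, 0.3]
width: 0.0534
grip_force: 0.0
```

play_rows --pt "-0.08 0 0.1 0" --pt "0 0 0.1 0" --pt "0 0 0.1 0" --pt "0 0 0 0" --pt "0 0 0 0"

```text
clock: 1.4
eef_pos: [0.6271, -0.2651, 0.1484]
orientation: [180.0, 0.0, 94.8]
wrist_force: [0.1, -0.8, -0.0]
width: 0.0518
grip_force: 0.0
```

Run:
```python
from h import *
w=snap('wrist','wrist1'); st=bot.state(); print(st['eef_pos'],st['orientation'],st['width'],st['clock'])
c=load('side0'); print('rect grip',onz(c,331,252,.048))
for p in [(.6235,-.264,.048)]:
    q=w['view'][:3,:3]@p+w['view'][:3,3]; th=np.arctan2(np.hypot(q[0],q[1]),q[2]); print(q[:2]/np.hypot(q[0],q[1])*th*w['mtx'][0,0]+w['mtx'][:2,2])
```

```text
[ 0.62745324 -0.26521732  0.14908161] [1.79902581e+02 6.88720041e-02 9.48128864e+01] 0.051804360502745596 1.45
rect grip [ 0.4750761 -0.2898039  0.048    ]
[271.05053489 210.08007308]
```

View pics/wrist1.png

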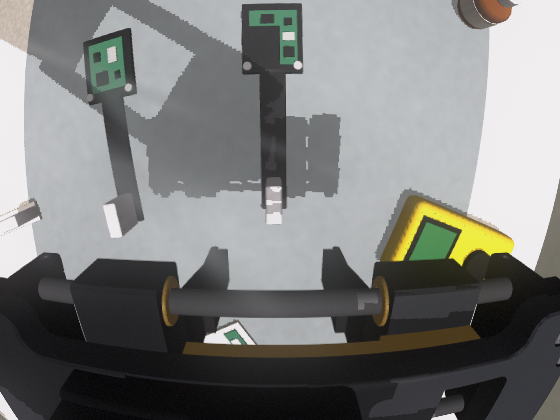

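The wrist view shows the L carrier's grip top near (274,212) and its plate at (272,38), with the grip centred between the fingers at x≈275. The neighbouring carrier is well clear.

Run:
```python
from h import *
w=load('wrist1'); g=np.mean([onz(w,*p,.048,True) for p in [(267,199),(281,199),(281,224),(267,224)]],0)
f=[onz(w,*p,.006,True) for p in [(243,3),(301,3),(302,73),(242,73)]]; p=np.mean(f,0); print(g,p,np.round(f,4))
d=p-g; print(np.degrees(np.arctan2(d[1],d[0])),np.hypot(*d[:2]))
t=np.radians(94.8); tx=np.array([np.cos(t),np.sin(t)]); ty=np.array([np.sin(t),-np.cos(t)]); e=(g-bot.state()['eef_pos'])[:2]; print(e@tx,e@ty)
```

```text
[ 0.62608828 -0.26516295  0.048     ] [ 0.61106591 -0.11069769  0.006     ] [[ 0.5812 -0.0781  0.006 ]
 [ 0.635  -0.0737  0.006 ]
 [ 0.6415 -0.1432  0.006 ]
 [ 0.5866 -0.1478  0.006 ]]
95.55477684263082 0.15519404045782983
0.00016839396526095534 -0.0013556264962297764
```

play_rows --pt "0 -0.005 0.14 0" --pt "0 0 0.14 0" --pt "0 0 0.14 0" --pt "0 0 0.09 0" --pt "0 0 0.025 0"

```text
clock: 2.08
eef_pos: [0.6251, -0.2647, 0.013]
orientation: [-179.9, -0.0, 94.8]
wrist_force: [0.5, 0.6, 0.0]
width: 0.0523
grip_force: 0.0
```

play_rows --pt "0 0 0 0" --pt "0 0 0 0" --pt "0 0 0 0" --pt "0 0 0 0" --pt "0 0 0 0" --hand 0 --force 30

```text
clock: 2.7
eef_pos: [0.6256, -0.2652, 0.0142]
orientation: [180.0, 0.0, 94.8]
wrist_force: [-0.4, 0.9, 1.6]
width: 0.0137
grip_force: 30.0
```

play_rows --pt "0 0 -0.03 0" --pt "0 0 -0.03 0" --pt "0.08 0 0 0" --pt "0.12 -0.01 0 0" --pt "0.15 -0.01 0 0"

```text
clock: 3.32
eef_pos: [0.6125, -0.1765, 0.0285]
orientation: [-180.0, -0.0, 94.8]
wrist_force: [-0.4, -0.1, -2.4]
width: 0.0137
grip_force: 30.0
```

play_rows --pt "0.18 -0.02 0 0" --pt "0.18 -0.02 0 0" --pt "0.16 -0.01 0 0" --pt "0.09 0 0 0" --pt "0 0 0 0"

```text
clock: 3.95
eef_pos: [0.5875, -0.0254, 0.0287]
orientation: [-180.0, -0.0, 95.0]
wrist_force: [-0.2, -0.4, -3.8]
width: 0.0138
grip_force: 30.0
```

Run:
```python
from h import *
w=snap('wrist','wrist2'); st=bot.state(); print(st['eef_pos'],st['orientation'],st['width'],st['clock'])
```

```text
[ 0.58795925 -0.0267627   0.02887568] [1.79989906e+02 2.90616298e-02 9.48967441e+01] 0.013749551336304768 4.0
```

View pics/wrist2.png

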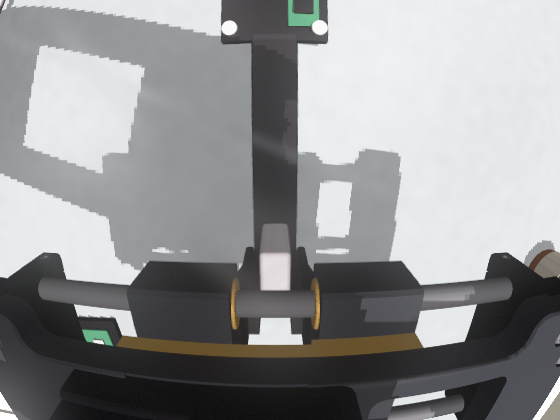

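The wrist view shows the carrier held straight, stem along x≈275, but the rails are out of view. I'll use the fixed cameras.

Run:
```python
from h import *
a=snap('side','side2'); b=snap('scene','scene2')
A=cv2.imread('pics/side2.png')[85:195,170:300]; B=cv2.imread('pics/scene2.png')[110:220,310:440]
cv2.imwrite('pics/z2.png',np.hstack([cv2.resize(A,(0,0),fx=3,fy=3,interpolation=2),cv2.resize(B,(0,0),fx=3,fy=3,interpolation=2)]))
```

```text
(no output)
```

View pics/z2.png

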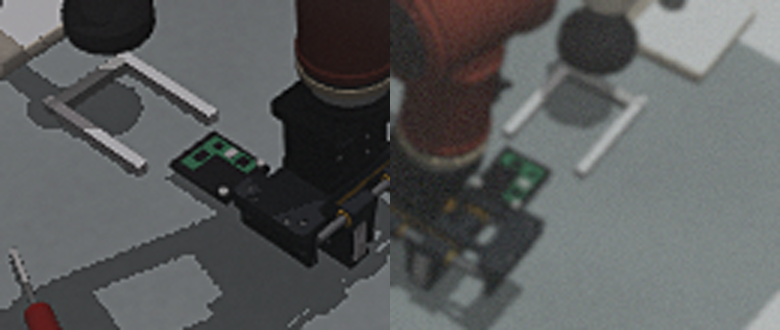

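Both rails are visible with the plate just in front of the mouth. Now I measure the rails in both views.

Run:
```python
from h import *
a=load('side2'); b=load('scene2')
S=lambda u,v,z=.014:onz(a,u/3+170-.33,v/3+85-.33,z)
C=lambda u,v,z=.014:onz(b,(u-390)/3+310-.33,v/3+110-.33,z)
def show(n,q):
    q=np.array(q); print(n,np.round(q[:,:2],4).tolist())
show('side r1 mouth o,i; r2 mouth i,o; r1 far o; r2 far o',[S(134,170),S(147,163),S(206,119),S(217,110),S(43,102),S(128,54)])
show('scene r1 mouth o,i; r2 mouth i,o; r2 far i,o',[C(502,132),C(512,136),C(575,169),C(586,174),C(637,93),C(648,98)])
z=.006+.0288-.0142
show('plate side',[S(170,163,z),S(210,131,z),S(268,170,z)])
show('plate scene',[C(502,148,z),C(552,172,z),C(527,209,z)])
```

```text
side r1 mouth o,i; r2 mouth i,o; r1 far o; r2 far o [[0.5198, 0.1769], [0.5335, 0.1758], [0.6075, 0.1829], [0.6224, 0.1851], [0.5138, 0.3034], [0.6112, 0.3015]]
scene r1 mouth o,i; r2 mouth i,o; r2 far i,o [[0.5264, 0.1768], [0.5375, 0.1794], [0.6122, 0.1868], [0.6244, 0.1889], [0.5985, 0.3172], [0.6112, 0.319]]
plate side [[0.5445, 0.1562], [0.596, 0.1628], [0.6012, 0.0903]]
plate scene [[0.5429, 0.1541], [0.5999, 0.1625], [0.6102, 0.1069]]
```

play_rows --pt "0 0.02 0 -0.02" --pt "0 0 0.027 0" --pt "0 0 0.027 0" --pt "0.04 0 0 0" --pt "0.06 0 0 0"

```text
clock: 4.72
eef_pos: [0.59, -0.0014, 0.0148]
orientation: [-179.9, -0.0, 95.3]
wrist_force: [0.9, 0.7, -2.7]
width: 0.0143
grip_force: 30.0
```

play_rows --pt "0.08 0 0 0" --pt "0.08 0 0 0" --pt "0.08 0 0 0" --pt "0.06 0 0 0" --pt "0.04 0 0 0"

```text
clock: 5.35
eef_pos: [0.5824, 0.0838, 0.0153]
orientation: [180.0, 0.0, 95.5]
wrist_force: [0.1, 0.2, -2.7]
width: 0.0138
grip_force: 30.0
```

Run:
```python
from h import *
a=snap('side','side3'); b=snap('scene','scene3'); snap('wrist','wrist3'); print(bot.state()['eef_pos'],bot.state()['orientation'])
A=cv2.imread('pics/side3.png')[85:175,170:270]; B=cv2.imread('pics/scene3.png')[110:200,330:430]
cv2.imwrite('pics/z3.png',np.hstack([cv2.resize(A,(0,0),fx=4,fy=4,interpolation=2),cv2.resize(B,(0,0),fx=4,fy=4,interpolation=2)]))
```

```text
[0.58246627 0.08293705 0.01525886] [-1.79994254e+02  1.24175006e-02  9.54504232e+01]
```

View pics/z3.png

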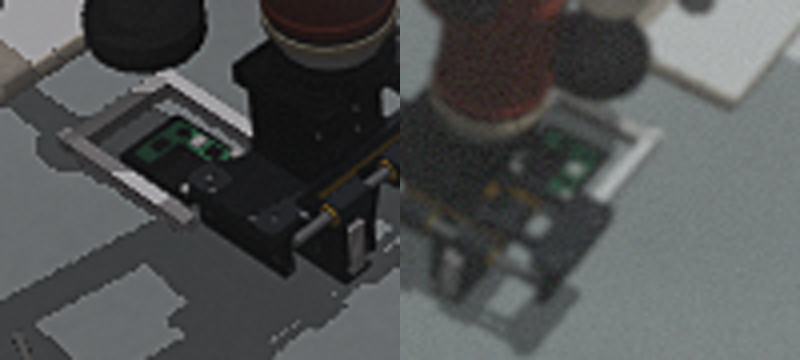

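The plate is between the rails, parallel to them. Now I approach the stop slowly.

play_rows --pt "0.03 0 0 0" --pt "0.03 0 0 0" --pt "0.015 0 0 0" --pt "0 0 0.004 0" --pt "0 0 0 0"

```text
clock: 6.12
eef_pos: [0.5808, 0.1013, 0.0142]
orientation: [180.0, -0.0, 95.4]
wrist_force: [-0.4, 0.4, -1.9]
width: 0.014
grip_force: 30.0
```

play_rows --pt "0.004 0 0 0" --pt "0.004 0 0 0" --pt "0.004 0 0 0" --pt "0 0 0 0" --pt "0 0 0 0"

```text
clock: 6.75
eef_pos: [0.5805, 0.1043, 0.0143]
orientation: [180.0, -0.0, 95.4]
wrist_force: [-0.6, 0.6, -1.9]
width: 0.014
grip_force: 30.0
```

play_rows --pt "0.004 0 0 0" --pt "0.004 0 0 0" --pt "0.004 0 0 0" --pt "0 0 0 0" --pt "0 0 0 0"

```text
clock: 7.38
eef_pos: [0.5805, 0.1052, 0.0145]
orientation: [-180.0, 0.2, 95.4]
wrist_force: [-0.3, -7.7, 0.1]
width: 0.0141
grip_force: 30.0
```

play_rows --pt "0.004 0 0 0" --pt "0.004 0 0 0" --pt "0 0 0 0" --pt "0 0 0 0" --pt "0 0 0 0"

```text
clock: 8.0
eef_pos: [0.5805, 0.1053, 0.0147]
orientation: [-180.0, 0.3, 95.4]
wrist_force: [-0.1, -15.7, 0.6]
width: 0.0139
grip_force: 30.0
```

play_rows --pt "-0.01 0 0 0" --pt "0 0 0.004 0" --pt "0 0 0 0" --pt "0 0 0 0" --pt "0 0 0 0"

```text
clock: 8.62
eef_pos: [0.5806, 0.1052, 0.0141]
orientation: [-180.0, 0.1, 95.4]
wrist_force: [-1.7, -8.0, 3.8]
width: 0.014
grip_force: 30.0
```

Run:
```python
from h import *
s=bot.state(); print(s['wrist_force'],s['torque'],s['eef_pos'],s['orientation'])
```

```text
[-1.72551785 -8.00204144  3.77465892] [-1.3199485   0.42891769  0.01981595] [0.58055233 0.10517546 0.01414287] [-1.79996180e+02  1.37893614e-01  9.54114249e+01]
```

play_rows --pt "-0.006 0 0 0" --pt "0 0 0 0" --pt "0 0 0 0" --pt "0 0 0 0" --pt "0 0 0 0" --hand 0.5

```text
clock: 9.25
eef_pos: [0.5804, 0.1054, 0.0133]
orientation: [180.0, -0.0, 95.4]
wrist_force: [-0.9, -0.0, 0.0]
width: 0.0427
grip_force: 0.0
```

play_rows --pt "0 0 -0.04 0" --pt "0 0 -0.08 0" --pt "0 0 -0.1 0" --pt "-0.1 0 -0.1 0" --pt "-0.15 0 -0.1 0"

```text
clock: 9.88
eef_pos: [0.5869, 0.0432, 0.1211]
orientation: [179.9, 0.0, 95.5]
wrist_force: [0.1, 0.0, -0.0]
width: 0.0435
grip_force: 0.0
```

play_rows --pt "-0.2 0 -0.1 0" --pt "-0.2 0 -0.05 0" --pt "-0.15 0 0 0" --pt "0 0 0 0" --pt "0 0 0 0"

```text
clock: 10.5
eef_pos: [0.5993, -0.0935, 0.1567]
orientation: [180.0, -0.0, 95.4]
wrist_force: [1.0, 1.0, 0.5]
width: 0.0436
grip_force: 0.0
```

Run:
```python
from h import *
a=snap('side','side4'); b=snap('scene','scene4'); w=snap('wrist','wrist4'); print(bot.state()['eef_pos'],bot.state()['width'])
A=cv2.imread('pics/side4.png')[85:185,170:280]; B=cv2.imread('pics/wrist4.png')
cv2.imwrite('pics/z4.png',np.hstack([cv2.resize(A,(385,350),interpolation=2),cv2.resize(B[0:350,100:515],(415,350))]))
```

```text
[ 0.59915721 -0.09260673  0.156018  ] 0.04360338369085482
```

View pics/z4.png

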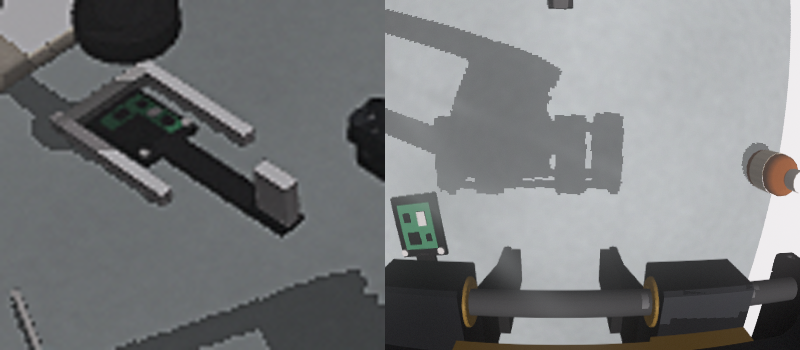

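The side view shows the plate between the rails, up against the stop, parallel and flat, and the gripper is clear. Handing in.

```bash
python3 -c "
from cell import bot
print(bot.job_done())"
```

```text
the job is handed in; nothing more can be done
None
```

I slid the L-board carrier between the rails until it pressed against the stop (8–16 N), set it flat on the bench and let go; the other carrier was not touched, and I handed the job in at about 10.7 s, though the judge returned no verdict. From the camera views it lies within about 1° of the guide, the best I could measure.

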